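# Push-and-turn purge valve: catch the hidden keyway, then set the lever to the mark

### The job

Open the instrument's purge valve to today's setting: push the red lever down where its hidden keyway lets it drop in (somewhere over the blue band, to be felt for), then swing the lowered lever round until it points at the green mark. Let go so that the lever stays down on the mark by itself, and leave the other things on the bench where they are.

Things in the scene. Friction and masses are not known exactly. Their poses are not given: they have to be found in the camera images.
- valve_axis (a point): Centre of the valve's white dial, on the lever's vertical turning axis, at the dial's top face (30 mm above the bench). Its x axis points (level) to the middle of the blue band painted on the dial's rim, z up. The band covers -30 to +30 degrees about that direction.
- valve: Purge valve, fixed to the bench; origin under its centre, axes as point valve_axis. Round grey base 224 mm across with a white dial 216 mm across, top 30 mm above the bench; dark round cap 92 mm across, up to 62 mm above the bench, over which the red lever lies; brass pipe stub opposite the blue band, reaching 175 mm from the axis, 30 mm high.
- lever_grip (a point): Grip point on the red lever: mid-width and mid-height of the bar, 78 mm from the axis. The lever is a level bar 138 mm long, 14 wide, 22 high; it reaches 100 mm from the axis on its pointing side (white line on top) and 38 mm on the other. x of this point points outward along the lever, z up. Raised, it stands 89 mm above the bench; pushed in and let go, about 76 mm.
- lever_tip (a point): Middle of the lever's pointing end, 100 mm from the axis. The keyway cannot be seen: the lever drops in when pointing one way somewhere within -24 to +24 degrees of the band's middle, and catches within about 5 degrees either side. Turned over 30 degrees on from the keyway, the lowered lever is held down (at about 13 mm) when let go; over the keyway it springs up again.
- mark_point (a point): Top of the green mark, 100 mm from the axis, 38 mm above the bench: a green block 30 mm long (79 to 109 mm from the axis), 9 wide, 8 high, fixed on the dial, 54 to 92 degrees counter-clockwise (from above) of the blue band's middle. The lowered lever passes 25 mm over it and is on the mark when its tip is straight above this point.
- lever (a joint): Angle of the red lever about the vertical axis, rad: 0 when it points to the middle of the blue band, positive counter-clockwise from above; range -1.5 to 1.9. It begins between -1.25 and -0.85. It stays where it is left; turning takes 0.2 Nm (3 N at the grip point).
- stem (a joint): How far the lever is pushed in, m: 0 raised, 0.015 fully down. A spring lifts it (about 5 N at the top, 11 N at the bottom). A lug under the cap rests on a keeper ring, so a push moves it only 1 mm, except over the one keyway, where it drops all the way. Pushed in 13.5 mm or more it can be turned, the lug passing under the ring.
- jar: Pale jar with a blue lid, 64 mm across, 85 mm high, loose bystander; origin under its centre.
- mug: White mug, 76 mm across, 85 mm high, loose bystander; origin under its centre.
- bin: Open blue bin 90 x 110 x 50 mm, loose bystander; origin under its centre.
- mouse: Dark grey computer mouse 100 x 60 x 26 mm, loose bystander; origin under its centre.
- wrench: Steel wrench 160 mm long lying flat, loose bystander; origin under its middle.

How it is judged:
By the outcome, as a careful person would: the job done as asked, in the order asked, and still so for the second after the job is handed in, with the robot touching nothing.
It also fails if it takes over 45 s, if anything falls off the work surface, if the arm or the gripper's body presses on something with over 40 N, if the wrist force passes 120 N, or if a joint passes its speed limit or range.

### The arm

A 7-joint arm with a two-finger parallel gripper is mounted at the origin on the work surface. World frame = base frame: x ahead of the robot, y to its left, z up, the work surface at z = 0. Lengths are in m, angles in rad, forces in N, time in s.
With the tool pointing down it reaches from about 0.425 to 0.875 m from the base axis. Payload 9.9 kg.
Tool frame: the origin (TCP) lies on the centre line of the jaws, within the pads' length; the fingertips stand 14 mm ahead of it and the grasp point (between the pads) lies 5 mm behind it; y points along the fingers, x is the direction in which the jaws open and shut, and the axes are right-handed (so a half turn about y gives the same grasp; the last joint's range is limited). The gripper opens to 85 mm and grips with 20 to 120 N. Pads are 22 mm wide; open, the fingers measure 114 mm over their backs; the gripper's body (76 mm by 85 mm) begins 54 mm behind the grasp point. The pads swing forward as they close: fully open they stand 13 mm farther back than shut.
Start: joints at [1.155, 0.576, 0.025, 1.437, -0.015, 1.129, -0.057], TCP at [0.22, -0.638, 0.209] pointing down, gripper open.
Joint ranges: [-2.76, 2.76], [-0.34, 2.15], [-1.52, 1.57], [0.19, 2.46], [-1.09, 4.23], [0.17, 1.99], [-2.82, 2.82]. Speed limits (rad/s): [2.22, 2.22, 3.01, 3.01, 3.14, 3.14, 3.14].

### API

Orientations are given as [roll, pitch, yaw] about the fixed x, y, z axes, in that order (R = Rz(yaw) Ry(pitch) Rx(roll)).
In Python, from station import ctrl, read_camera, order, spot_in, tip_of gives the robot as it stands.
- The arm moves only by the tool apply_moves, never from a script. Its argument "steps" is text: rows parted by semicolons, each of 5 numbers parted by spaces: the closure in counts, from 0 (fully open) to 255 (shut), then the shift along the tool's x, y, z in cm, then the turn about the tool's y in rad. A call has 1 to 5 rows; each row is the pose to reach, as a shift and turn from the pose measured when the call began, along the tool's axes at that moment; what a row does not reach only later rows make up. A row lasts 1/10 s, in which the tool goes at most 50 mm and 8.59 degrees, less where a joint would pass 70% of its speed; a pose out of reach is approached as far as the arm can. A call with a gripper value outside its range is refused whole. The fingers move at their own pace and stop on an object; the grip force is fixed at half the most. Time passes only in rows, so rows that repeat a pose let the fingers close. It gives the time, the measured TCP pose, the force and the opening at its end, in the units of the state.
- ctrl.get_state(): the state, without advancing time (a new reading comes with each control period).
- read_camera(name): name is "scene" or "top" or "wrist"; returns a dict with "pixels" (480x640x3 uint8, red, green, blue), "range_z" (480x640 float32, m along the optical axis (not along the pixel's ray), 0 where there is no reading), "camera_matrix" (3x3 intrinsics, pixels), "world_to_cam" (4x4, takes a point from world to camera coordinates); the wrist camera has in their place "hand_eye" (4x4, takes a point from camera to tool coordinates, whose origin is the TCP and whose axes are the tool frame's). Camera axes: x right, y down, z forward; pixel columns grow to the right and rows downward; lengths in m; the calibration is good to about 2 mm. A picture is of the moment at which its call begins: read the wrist's pose just before it.
- order.hand_in(): hands the job in, once; it reports no verdict.
Trained networks look in a picture, given as the dict that the camera call returned (one of the last four; its "shot" number tells which), for a name from the list of things; names that differ only in an ending like _2 or _b are one class to them, and where a whole thing is asked for, a point or a joint stands for the part that bears it (a point fixed in the world has none). Each returns a list of dicts, best first, with "confidence" (0 to 1); they miss things now and then, are a little off and sometimes report something else, mostly with a low value. They report only what shows in the picture. A call takes as long as a camera call.
- spot_in(label, picture): "at" ([x, y, z] in m, in world coordinates, good to about 4 mm: the middle of the surface that is visible of it).
- tip_of(label, picture): "at" ([x, y, z] in m, in world coordinates, good to about 4 mm: a listed point, or the origin of a listed thing).
The state is a dict: "clock": time; "qpos": joint angles; "qvel": joint speeds; "joint_efforts": joint torques, N m; "position": TCP position; "tcp_rot": TCP orientation; "force": force on the tool from outside, world axes, zero at the start; "ft_torque": the same for the moment, N m; "width": finger opening in m.
Only numpy, scipy, OpenCV 4.12 (cv2) and the standard library are available. Lean on these libraries where they do the work, as an engineer would, in place of code of your own. Each camera call takes 0.05 s, during which the arm holds its last target. There are 200 camera calls.

## Working session

There is one attempt and no reset: what is moved stays moved. The work goes in short steps, Python scripts to look and compute and a tool call to move; the robot and the scene stay as the last step left them, time stands still between calls to the robot, and variables do not carry over. Pictures are saved under pics/ and viewed, about 8 in all and at most 12, crops included, and the job is handed in when it is done.

Besides the shell and the picture viewer there is one more tool, called after ">>>" as name(argument=value, ...), one argument or row to a line, values as JSON. apply_moves: Moves the arm, as the interface text tells. Its arguments: {"type":"object","properties":{"steps":{"type":"string"}},"required":["steps"]}

```bash
ls; mkdir -p pics; cat > h.py <<'E'
import numpy as np,cv2
from station import ctrl, read_camera, order, spot_in, tip_of
def save(p,n): cv2.imwrite('pics/'+n,p['pixels'][:,:,::-1])
def proj(p,X):
    c=p['world_to_cam']@np.append(X,1); k=p['camera_matrix']@c[:3]; return k[:2]/k[2]
E
python3 - <<'E'
from h import *
np.set_printoptions(precision=4,suppress=True)
print({k:np.round(v,3) for k,v in ctrl.get_state().items()})
for c in ('top','scene'):
    p=read_camera(c); save(p,c+'1.png')
    for n in ('valve_axis','lever_grip','lever_tip','mark_point','jar','mug','bin','mouse','wrench'):
        for r in tip_of(n,p)[:2]: print(c,n,np.round(r['at'],4),round(r['confidence'],2),proj(p,r['at']).astype(int))
E
```

```text
pics
{'clock': np.float64(0.0), 'qpos': array([ 1.155,  0.577,  0.025,  1.438, -0.015,  1.129, -0.057]), 'qvel': array([ 0.001, -0.001, -0.001,  0.002,  0.001, -0.001,  0.   ]), 'joint_efforts': array([  0.   , -76.577,   2.251, -28.596,   0.015,   0.013,   0.   ]), 'position': array([ 0.22 , -0.638,  0.208]), 'tcp_rot': array([-1.571,  0.002, -1.239]), 'force': array([-0.265, -0.231,  0.226]), 'ft_torque': array([ 0.008,  0.022, -0.006]), 'width': np.float64(0.085)}
top valve_axis [ 0.5495 -0.1197  0.0296] 0.92 [409 261]
top lever_grip [ 0.4724 -0.1312  0.0874] 0.75 [426 311]
top lever_tip [ 0.4503 -0.1308  0.0939] 0.64 [427 326]
top mark_point [ 0.6259 -0.1879  0.0388] 0.41 [451 213]
top mark_point [ 0.6186 -0.3289  0.0005] 0.24 [529 221]
top jar [ 0.7356 -0.0812  0.0016] 0.83 [381 154]
top mug [ 0.619  -0.3284 -0.0003] 0.84 [529 221]
top bin [ 0.7236 -0.2097 -0.0005] 0.57 [456 161]
top mouse [0.4902 0.0579 0.0014] 0.96 [300 299]
scene valve_axis [ 0.553  -0.1217  0.0313] 0.86 [233 300]
scene lever_grip [ 0.4729 -0.1282  0.0893] 0.95 [191 251]
scene lever_grip [ 0.4509 -0.1286  0.0879] 0.47 [183 246]
scene lever_tip [ 0.4554 -0.1283  0.0883] 0.88 [185 247]
scene mark_point [ 0.6255 -0.1905  0.0382] 0.48 [227 353]
scene mark_point [ 0.3674 -0.2072  0.0022] 0.3 [126 285]
scene jar [ 0.7359 -0.081  -0.0024] 0.87 [341 365]
scene mug [ 0.6212 -0.328   0.0008] 0.77 [141 440]
scene bin [ 0.7234 -0.2161 -0.0016] 0.88 [264 429]
scene bin [ 0.5499 -0.1199  0.0282] 0.32 [233 300]
scene mouse [ 0.4902  0.0599 -0.0016] 0.93 [289 240]
scene wrench [ 0.3667 -0.207   0.0012] 0.95 [126 285]
scene wrench [ 0.624  -0.192   0.0357] 0.7 [226 354]
```

View pics/top1.png

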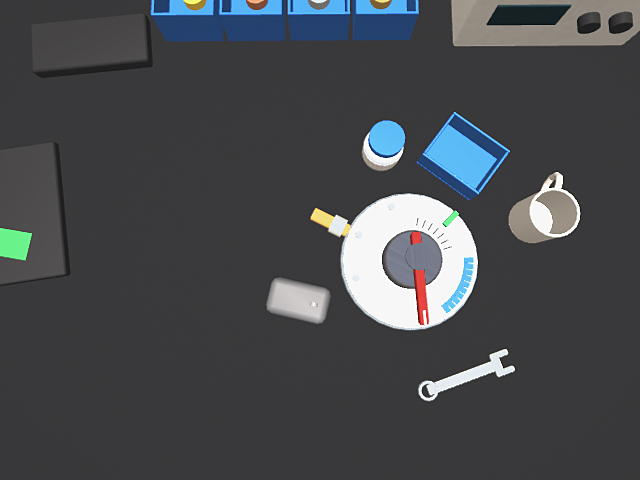

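View pics/scene1.png

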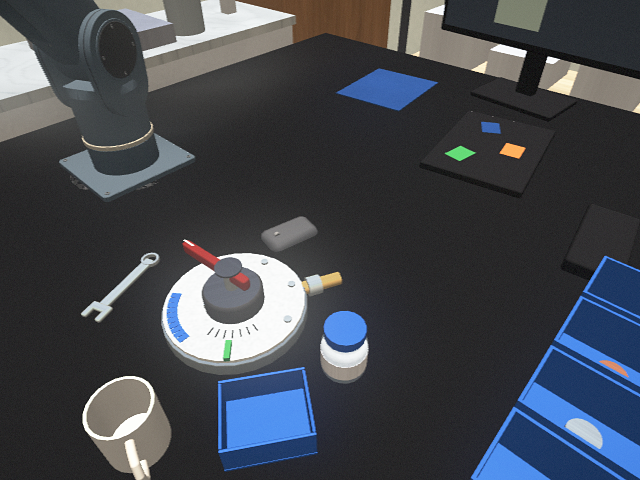

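```bash
python3 - <<'E'
from h import *
p=read_camera('top'); im=p['pixels']; z=p['range_z'];K=p['camera_matrix'];T=np.linalg.inv(p['world_to_cam'])
v,u=np.mgrid[:480,:640]; c=np.stack([(u-K[0,2])/K[0,0]*z,(v-K[1,2])/K[1,1]*z,z],-1)
W=c@T[:3,:3].T+T[:3,3]
hsv=cv2.cvtColor(im,cv2.COLOR_RGB2HSV).astype(int); H,S,V=[hsv[...,i] for i in range(3)]
a=np.array([.551,-.1205]); d=np.hypot(W[...,0]-a[0],W[...,1]-a[1])
ang=np.degrees(np.arctan2(W[...,1]-a[1],W[...,0]-a[0]))
for n,m in dict(red=((H<8)|(H>172))&(S>120)&(V>60),green=(H>40)&(H<85)&(S>80),blue=(H>95)&(H<130)&(S>100)).items():
    m=m&(d<.125)&(z>0); P=W[m]
    if len(P)==0: print(n,0);continue
    print(n,m.sum(),P.mean(0).round(4),P.min(0).round(3),P.max(0).round(3),'angle pct',np.percentile(ang[m],[2,50,98]).round(1))
    if n=='red':
        t=P[P[:,2]>.09];q=t[:,:2]-t[:,:2].mean(0); print(np.linalg.svd(q,full_matrices=False)[2][0], t.mean(0))
w=(d<.125)&(abs(W[...,2]-.03)<.004)&(z>0); P=W[w]
A=np.c_[2*P[:,:2],np.ones(len(P))]
print(P[:,:2].min(0),P[:,:2].max(0),(P[:,:2].min(0)+P[:,:2].max(0))/2)
E
```

```text
red 638 [ 0.5125 -0.1206  0.0973] [ 0.454 -0.132  0.083] [ 0.591 -0.11   0.103] angle pct [-179.7    1.4  179.8]
[-0.99800291 -0.06316798] [ 0.51282427 -0.12101479  0.09818447]
green 107 [ 0.6192 -0.1857  0.0371] [ 0.607 -0.202  0.   ] [ 0.639 -0.173  0.041] angle pct [-46.1 -43.7 -40.9]
blue 493 [ 0.5109 -0.1988  0.0304] [ 0.47  -0.221  0.026] [ 0.555 -0.167  0.033] angle pct [-145.4 -117.6  -88.3]
[ 0.44602652 -0.22724079] [ 0.66141307 -0.00645999] [ 0.55371979 -0.11685039]
```

Two pictures viewed. In the top view the dial is at (409,261), the lever tip at (424,322), the band at lower right (455,285) and the mark at (451,217). The networks agree: axis ≈ (0.552,-0.119), lever at world angle -176.5°, band middle ≈ -117°, mark ≈ -44°.

```bash
cat >> h.py <<'E'
from scipy.spatial.transform import Rotation as Ro
AX=np.array([.552,-.119])
def go(*wps,ax=AX):
    """wps: (lever world deg, r, z); prints tool-frame shift cm and turn from the present pose"""
    s=ctrl.get_state(); p=np.array(s['position']); R=Ro.from_euler('xyz',s['tcp_rot'])
    yaw=s['tcp_rot'][2]
    print('t %.2f p %s rpy %s F %s w %.4f'%(s['clock'],p.round(4),np.round(s['tcp_rot'],3),np.round(s['force'],1),s['width']))
    d=p[:2]-ax; print('now r %.4f ang %.1f yaw-ang %.1f'%(np.hypot(*d),np.degrees(np.arctan2(d[1],d[0])),np.degrees(yaw)))
    for a,r,z in wps:
        t=np.radians(a); X=np.append(ax+r*np.array([np.cos(t),np.sin(t)]),z)
        sh=R.inv().apply(X-p)*100
        dy=(t+np.pi/2-yaw+np.pi)%(2*np.pi)-np.pi
        print(a,r,z,'->',sh.round(2),'turn %.3f'%(-dy))
E
python3 -c "
from h import *
go((-176.5,.078,.20),(-176.5,.078,.15))"
```

```text
t 1.05 p [ 0.2199 -0.6382  0.2089] rpy [-1.571 -0.    -1.239] F [0.2 0.5 0.1] w 0.0855
now r 0.6163 ang -122.6 yaw-ang -71.0
-176.5 0.078 0.2 -> [-40.35   0.89  40.8 ] turn 0.271
-176.5 0.078 0.15 -> [-40.35   5.89  40.8 ] turn 0.271
```

>>> apply_moves(
  steps="0 -40.35 0.9 40.8 0.271; 0 -40.35 0.9 40.8 0.271; 0 -40.35 0.9 40.8 0.271; 0 -40.35 0.9 40.8 0.271; 0 -40.35 0.9 40.8 0.271",
)

```text
clock: 1.55
position: [0.3314, -0.4123, 0.2052]
tcp_rot: [-1.57, -0.0, -1.51]
force: [1.7, -0.0, 0.5]
width: 0.0857
```

```bash
python3 -c "
from h import *
go((-176.5,.078,.17))"
```

```text
t 1.55 p [ 0.3314 -0.4123  0.2052] rpy [-1.57 -0.   -1.51] F [ 1.7 -0.   0.5] w 0.0857
now r 0.3670 ang -127.0 yaw-ang -86.5
-176.5 0.078 0.17 -> [-27.93   3.51  16.  ] turn -0.000
```

>>> apply_moves(
  steps="0 -27.9 1.5 16 0; 0 -27.9 1.5 16 0; 0 -27.9 1.5 16 0; 0 -27.9 1.5 16 0; 0 -27.9 1.5 16 0",
)

```text
clock: 2.05
position: [0.4421, -0.1885, 0.1938]
tcp_rot: [-1.569, -0.001, -1.51]
force: [1.1, -0.5, 1.3]
width: 0.0855
```

```bash
python3 -c "
from h import *
go((-176.5,.078,.15))"
```

```text
t 2.05 p [ 0.4421 -0.1885  0.1938] rpy [-1.569e+00 -1.000e-03 -1.510e+00] F [ 1.1 -0.5  1.3] w 0.0855
now r 0.1300 ang -147.7 yaw-ang -86.5
-176.5 0.078 0.15 -> [-6.27  4.38  3.58] turn -0.000
```

>>> apply_moves(
  steps="0 -6.3 1 3.6 0; 0 -6.3 3 3.6 0; 0 -6.3 4.4 3.6 0; 0 -6.3 4.4 3.6 0; 0 -6.3 4.4 3.6 0",
)

```text
clock: 2.55
position: [0.4742, -0.124, 0.1501]
tcp_rot: [-1.57, -0.001, -1.511]
force: [-0.1, -0.0, -0.2]
width: 0.0853
```

```bash
python3 - <<'E'
from h import *
go((-176.5,.078,.084))
s=ctrl.get_state(); p=read_camera('wrist'); save(p,'w1.png')
T=np.eye(4);T[:3,:3]=Ro.from_euler('xyz',s['tcp_rot']).as_matrix();T[:3,3]=s['position'];T=T@p['hand_eye']
z=p['range_z'];K=p['camera_matrix'];v,u=np.mgrid[:480,:640]
W=np.stack([(u-K[0,2])/K[0,0]*z,(v-K[1,2])/K[1,1]*z,z],-1)@T[:3,:3].T+T[:3,3]
hsv=cv2.cvtColor(p['pixels'],cv2.COLOR_RGB2HSV).astype(int);H,S,V=[hsv[...,i] for i in range(3)]
P=W[((H<8)|(H>172))&(S>120)&(V>60)&(z>0)]; P=P[P[:,2]>.094]
q=P[:,:2]-P[:,:2].mean(0);d=np.linalg.svd(q,full_matrices=False)[2][0];print(len(P),P.mean(0),d,np.degrees(np.arctan2(d[1],d[0])),P.min(0),P.max(0))
for n in ('valve_axis','lever_grip','lever_tip'):
    for r in tip_of(n,p)[:1]: print(n,np.round(r['at'],4),r['confidence'])
E
```

```text
t 2.55 p [ 0.4742 -0.124   0.1501] rpy [-1.570e+00 -1.000e-03 -1.511e+00] F [-0.1 -0.  -0.2] w 0.0853
now r 0.0780 ang -176.3 yaw-ang -86.6
-176.5 0.078 0.084 -> [-0.03  6.61 -0.01] turn -0.001
2795 [ 0.52046758 -0.12240387  0.09802229] [-0.99758855 -0.06940521] -176.02017463891693 [ 0.45384185 -0.13376726  0.09402107] [ 0.58971093 -0.11132113  0.10245766]
lever_grip [ 0.4721 -0.1244  0.0886] 0.71
lever_tip [ 0.4541 -0.1279  0.0905] 0.57
```

View pics/w1.png

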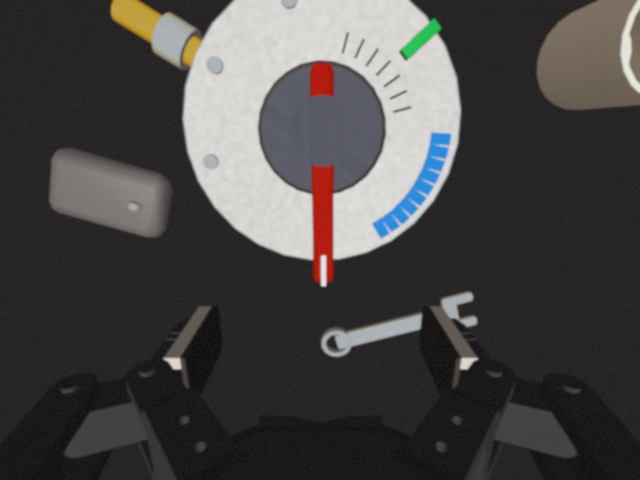

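>>> apply_moves(
  steps="0 0.1 3 0 0; 0 0.1 6.6 0 0; 0 0.1 6.6 0 0; 255 0.1 6.6 0 0; 255 0.1 6.6 0 0",
)

```text
clock: 3.25
position: [0.4757, -0.1257, 0.0862]
tcp_rot: [-1.566, -0.002, -1.512]
force: [-0.2, 0.5, -0.4]
width: 0.0592
```

>>> apply_moves(
  steps="255 0 0 0 0; 255 0 0 0 0; 255 0 0 0 0; 255 0 0 0 0; 255 0 0 0 0",
)

```text
clock: 3.75
position: [0.4757, -0.1257, 0.0863]
tcp_rot: [-1.566, -0.002, -1.512]
force: [-0.3, 0.8, -0.1]
width: -0.0
```

```bash
sed -i 's/^AX=.*/AX=np.array([.5525,-.1195])/' h.py; python3 -c "
from h import *
go(*[(a,.078,.084) for a in (-170,-163,-156,-149,-142)])"
```

```text
t 3.75 p [ 0.4757 -0.1257  0.0863] rpy [-1.566 -0.002 -1.512] F [-0.3  0.8 -0.1] w -0.0000
now r 0.0770 ang -175.4 yaw-ang -86.6
-170 0.078 0.084 -> [ 0.73  0.23 -0.05] turn -0.116
-163 0.078 0.084 -> [1.67 0.24 0.12] turn -0.238
-156 0.078 0.084 -> [2.58 0.24 0.4 ] turn -0.360
-149 0.078 0.084 -> [3.45 0.24 0.79] turn -0.482
-142 0.078 0.084 -> [4.27 0.25 1.28] turn -0.605
```

```bash
python3 - <<'E'
from h import *
p=read_camera('scene'); im=p['pixels'][170:350,110:350,::-1]; cv2.imwrite('pics/s2.png',cv2.resize(im,None,fx=3,fy=3))
for n in ('lever_grip','lever_tip'):
    for r in tip_of(n,p)[:1]: print(n,np.round(r['at'],4),r['confidence'])
E
```

```text
lever_grip [ 0.4716 -0.1266  0.0907] 0.78
lever_tip [ 0.4551 -0.1267  0.0901] 0.56
```

View pics/s2.png

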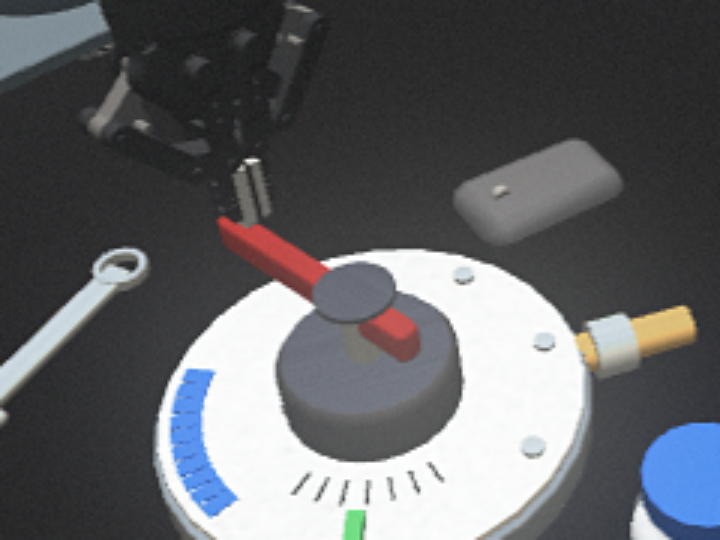

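```bash
python3 - <<'E'
from h import *
p=read_camera('scene'); z=p['range_z'];K=p['camera_matrix'];T=np.linalg.inv(p['world_to_cam'])
v,u=np.mgrid[:480,:640]; W=np.stack([(u-K[0,2])/K[0,0]*z,(v-K[1,2])/K[1,1]*z,z],-1)@T[:3,:3].T+T[:3,3]
for (x,y) in [(250,215),(243,190),(262,195),(250,170),(235,235),(235,228),(270,255),(260,240),(225,225),(355,285)]:
    U,V_=110+x//3,170+y//3; print((x,y),W[V_,U].round(4),p['pixels'][V_,U])
X=ctrl.get_state()['position']
for dz in (-.014,0,.03): print(dz,(proj(p,np.array(X)+[0,0,dz])-[110,170])*3)
E
```

```text
(250, 215) [ 0.4857 -0.1285  0.1185] [111 108 106]
(243, 190) [ 0.4861 -0.1286  0.1343] [108 107 103]
(262, 195) [ 0.4834 -0.1188  0.1227] [112 108 105]
(250, 170) [ 0.4864 -0.1231  0.1442] [57 56 55]
(235, 235) [ 0.4676 -0.1304  0.095 ] [149  61  57]
(235, 228) [ 0.467  -0.1292  0.0979] [199  73  69]
(270, 255) [ 0.4971 -0.1289  0.0976] [174  68  67]
(260, 240) [ 0.4852 -0.1272  0.0993] [193  72  68]
(225, 225) [ 0.4618 -0.1311  0.0982] [190  67  66]
(355, 285) [ 0.5503 -0.1175  0.103 ] [108 112 122]
-0.014 [259.5140918  268.96411652]
0 [254.35670328 249.19805571]
0.03 [242.82618123 205.00650425]
```

```bash
python3 - <<'E'
from h import *
s=ctrl.get_state(); print(s['clock'],np.round(s['position'],4),np.round(s['force'],1),s['width'])
p=read_camera('wrist'); save(p,'w2.png')
z=p['range_z'];K=p['camera_matrix'];v,u=np.mgrid[:480,:640]
C=np.stack([(u-K[0,2])/K[0,0]*z,(v-K[1,2])/K[1,1]*z,z],-1); E=p['hand_eye']; t=C@E[:3,:3].T+E[:3,3]
T=np.eye(4);T[:3,:3]=Ro.from_euler('xyz',s['tcp_rot']).as_matrix();T[:3,3]=s['position'];W=t@T[:3,:3].T+T[:3,3]
for V_ in range(200,480,20): print(V_,'tool',t[V_,320].round(3),'world',W[V_,320].round(3),p['pixels'][V_,320])
print(E.round(3))
E
```

```text
3.95 [ 0.4757 -0.1257  0.0861] [0.6 0.5 0.6] 0.0001926880620550707
200 tool [-0.    -0.012  0.049] world [ 0.525 -0.123  0.098] [181  28  18]
220 tool [-0.    -0.012  0.04 ] world [ 0.515 -0.123  0.098] [178  29  19]
240 tool [-0.    -0.013  0.031] world [ 0.506 -0.124  0.099] [178  27  21]
260 tool [-0.    -0.012  0.021] world [ 0.496 -0.124  0.098] [176  24   5]
280 tool [-0.    -0.013  0.011] world [ 0.486 -0.125  0.099] [180  33  24]
300 tool [-0.    -0.033  0.011] world [ 0.486 -0.125  0.119] [21 22 26]
320 tool [-0.    -0.05   0.011] world [ 0.486 -0.125  0.136] [19 21 16]
340 tool [-0.    -0.059  0.008] world [ 0.484 -0.125  0.145] [83 76 74]
360 tool [-0.    -0.059  0.   ] world [ 0.476 -0.125  0.145] [71 68 63]
380 tool [-0.    -0.059 -0.009] world [ 0.466 -0.126  0.145] [74 70 65]
400 tool [-0.     0.088 -0.152] world [ 0.324 -0.135 -0.002] [38 35 37]
420 tool [-0.     0.086 -0.173] world [ 0.303 -0.136 -0.   ] [40 39 38]
440 tool [-0.    -0.103  0.012] world [ 0.487 -0.125  0.189] [23 24 26]
460 tool [-0.    -0.107  0.01 ] world [ 0.485 -0.125  0.193] [34 33 31]
[[ 1.     0.001 -0.    -0.   ]
 [ 0.001 -0.307  0.952 -0.164]
 [ 0.001 -0.952 -0.307  0.079]
 [ 0.     0.     0.     1.   ]]
```

View pics/w2.png

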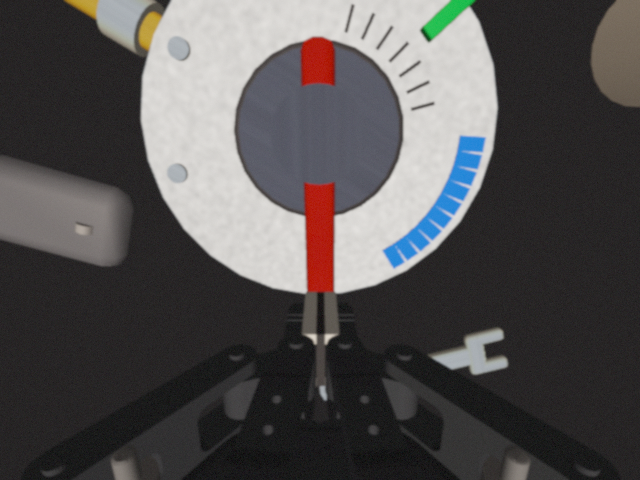

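The closed fingertips stand above the lever top, in both the scene and wrist views, although the reported TCP says they should straddle it. I'll measure where the tips really are in the tool frame.

```bash
python3 - <<'E'
from h import *
p=read_camera('wrist')
z=p['range_z'];K=p['camera_matrix'];v,u=np.mgrid[:480,:640]
C=np.stack([(u-K[0,2])/K[0,0]*z,(v-K[1,2])/K[1,1]*z,z],-1); E=p['hand_eye']; t=C@E[:3,:3].T+E[:3,3]
for V_ in range(284,346,4): print(V_,'L',t[V_,311].round(3),'R',t[V_,330].round(3))
E
```

```text
284 L [-0.005 -0.011  0.008] R [ 0.005 -0.012  0.008]
288 L [-0.005 -0.012  0.006] R [ 0.005 -0.011  0.006]
292 L [-0.004 -0.026  0.011] R [ 0.004 -0.025  0.01 ]
296 L [-0.004 -0.029  0.01 ] R [ 0.004 -0.03   0.011]
300 L [-0.004 -0.033  0.011] R [ 0.004 -0.033  0.01 ]
304 L [-0.004 -0.037  0.011] R [ 0.004 -0.036  0.01 ]
308 L [-0.004 -0.04   0.01 ] R [ 0.004 -0.04   0.011]
312 L [-0.004 -0.044  0.011] R [ 0.004 -0.043  0.011]
316 L [-0.004 -0.044  0.009] R [ 0.004 -0.046  0.011]
320 L [-0.004 -0.05   0.011] R [ 0.004 -0.049  0.01 ]
324 L [-0.003 -0.053  0.011] R [ 0.003 -0.053  0.011]
328 L [-0.003 -0.054  0.01 ] R [ 0.003 -0.055  0.01 ]
332 L [-0.003 -0.058  0.011] R [ 0.003 -0.057  0.01 ]
336 L [-0.003 -0.059  0.01 ] R [ 0.003 -0.059  0.01 ]
340 L [-0.003 -0.064  0.012] R [ 0.003 -0.064  0.012]
344 L [-0.003 -0.066  0.012] R [ 0.003 -0.066  0.011]
```

The tips really end 25.5 mm behind the reported TCP, so the reported TCP sits about 39.5 mm too far forward. I'll allow for that and use a reported z of 0.0445 to grip.

>>> apply_moves(
  steps="100 0 0 0 0; 100 0 0 0 0; 100 0 0 0 0; 100 0 0 0 0; 100 0 0 0 0",
)

```text
clock: 4.55
position: [0.4757, -0.1257, 0.0861]
tcp_rot: [-1.566, -0.002, -1.512]
force: [-0.3, 1.3, -0.2]
width: 0.0524
```

>>> apply_moves(
  steps="100 0 2 0 0; 100 0 4.1 0 0; 100 0 4.1 0 0; 255 0 4.1 0 0; 255 0 4.1 0 0",
)

```text
clock: 5.05
position: [0.4764, -0.1259, 0.046]
tcp_rot: [-1.565, -0.002, -1.512]
force: [-0.5, -0.9, 0.2]
width: 0.0237
```

>>> apply_moves(
  steps="255 0 0 0 0; 255 0 0 0 0; 255 0 0 0 0; 255 0 0 0 0",
)

```text
clock: 5.45
position: [0.4765, -0.1257, 0.0464]
tcp_rot: [-1.565, -0.002, -1.512]
force: [-1.5, 1.6, 5.3]
width: 0.0135
```

```bash
python3 -c "
from h import *
go(*[(a,.078,.0445) for a in (-170,-163,-156,-149,-142)])"
```

```text
t 5.45 p [ 0.4765 -0.1257  0.0464] rpy [-1.565 -0.002 -1.512] F [-1.5  1.6  5.3] w 0.0135
now r 0.0763 ang -175.3 yaw-ang -86.6
-170 0.078 0.0445 -> [ 0.72  0.19 -0.12] turn -0.115
-163 0.078 0.0445 -> [1.66 0.19 0.04] turn -0.238
-156 0.078 0.0445 -> [2.57 0.2  0.32] turn -0.360
-149 0.078 0.0445 -> [3.44 0.2  0.71] turn -0.482
-142 0.078 0.0445 -> [4.26 0.2  1.2 ] turn -0.604
```

>>> apply_moves(
  steps="255 0.72 0.1 0.03 -0.115; 255 1.62 0.1 0.18 -0.238; 255 2.52 0.1 0.45 -0.36; 255 3.38 0.1 0.84 -0.482; 255 4.18 0.1 1.32 -0.604",
)

```text
clock: 5.95
position: [0.4926, -0.1676, 0.046]
tcp_rot: [-1.567, -0.006, -0.904]
force: [-0.2, 0.4, 5.1]
width: 0.0129
```

```bash
python3 -c "
from h import *
go(*[(a,.0765,.0455) for a in (-142,-139)])
p=read_camera('top');
for n in ('lever_tip','lever_grip'):
  for r in tip_of(n,p)[:1]: print(n,r,np.degrees(np.arctan2(*(np.array(r['at'])[:2]-AX)[::-1])))"
```

```text
t 5.95 p [ 0.4926 -0.1676  0.046 ] rpy [-1.567 -0.006 -0.904] F [-0.2  0.4  5.1] w 0.0129
now r 0.0768 ang -141.2 yaw-ang -51.8
-142 0.0765 0.0455 -> [-0.1   0.05  0.03] turn 0.003
-139 0.0765 0.0455 -> [0.3  0.06 0.04] turn -0.049
```

>>> apply_moves(
  steps="255 0 0.4 0 0; 255 0 0.4 0 0",
)

```text
clock: 6.3
position: [0.4932, -0.1681, 0.0421]
tcp_rot: [-1.566, -0.007, -0.909]
force: [1.9, -0.7, -0.2]
width: 0.0131
```

>>> apply_moves(
  steps="255 0 0.4 0 0; 255 0 0.4 0 0",
)

```text
clock: 6.5
position: [0.4934, -0.1684, 0.0381]
tcp_rot: [-1.566, -0.008, -0.909]
force: [0.7, -1.7, 1.4]
width: 0.013
```

```bash
cat >> h.py <<'E'
def lever(cam='scene',name=None):
    p=read_camera(cam); z=p['range_z'];K=p['camera_matrix'];T=np.linalg.inv(p['world_to_cam'])
    v,u=np.mgrid[:480,:640]; W=np.stack([(u-K[0,2])/K[0,0]*z,(v-K[1,2])/K[1,1]*z,z],-1)@T[:3,:3].T+T[:3,3]
    h=cv2.cvtColor(p['pixels'],cv2.COLOR_RGB2HSV).astype(int);H,S,V=[h[...,i] for i in range(3)]
    m=((H<8)|(H>172))&(S>110)&(V>60)&(z>0)&(np.hypot(W[...,0]-AX[0],W[...,1]-AX[1])<.125)
    P=W[m]; top=np.percentile(P[:,2],90); P=P[P[:,2]>top-.006]; q=P[:,:2]-P[:,:2].mean(0)
    d=np.linalg.svd(q,full_matrices=False)[2][0]
    print(cam,'red',len(P),'ztop %.4f med %.4f'%(top,np.median(P[:,2])),'line ang mod180 %.1f'%np.degrees(np.arctan2(d[1],d[0])),'span',P.min(0).round(3),P.max(0).round(3))
    if name: save(p,name)
    return p
E
python3 -c "
from h import *
lever('scene','s3.png');lever('top'); go()"
```

```text
scene red 347 ztop 0.0919 med 0.0905 line ang mod180 38.6 span [ 0.493 -0.165  0.086] [ 0.583 -0.095  0.094]
top red 361 ztop 0.0922 med 0.0904 line ang mod180 -142.1 span [ 0.497 -0.16   0.086] [ 0.584 -0.093  0.193]
t 6.60 p [ 0.4934 -0.1684  0.0381] rpy [-1.566 -0.008 -0.909] F [ 0.4 -1.8  1.4] w 0.0132
now r 0.0767 ang -140.4 yaw-ang -52.1
```

It has dropped about 8 mm already, so the keyway is here (about -141°). I'll push to the bottom.

>>> apply_moves(
  steps="255 0 0.4 0 0; 255 0 0.7 0 0; 255 0 0.8 0 0",
)

```text
clock: 6.9
position: [0.4926, -0.1685, 0.0306]
tcp_rot: [-1.567, -0.007, -0.909]
force: [-7.9, 0.4, 25.7]
width: 0.0131
```

```bash
python3 -c "
from h import *
lever('scene');lever('top'); go()"
```

```text
scene red 359 ztop 0.0851 med 0.0837 line ang mod180 38.6 span [ 0.491 -0.165  0.079] [ 0.584 -0.094  0.088]
top red 353 ztop 0.0857 med 0.0838 line ang mod180 -141.8 span [ 0.498 -0.159  0.08 ] [ 0.583 -0.093  0.187]
t 7.00 p [ 0.4928 -0.1684  0.0309] rpy [-1.566 -0.007 -0.909] F [-6.2  1.  17.6] w 0.0129
now r 0.0772 ang -140.7 yaw-ang -52.1
```

Bottomed: the lever top is down 14.7 mm and the force has risen. Now swing it round.

```bash
python3 -c "
from h import *
go(*[(a,.077,.0302) for a in (-137,-130,-123,-116,-109)])"
```

```text
t 7.00 p [ 0.4928 -0.1684  0.0309] rpy [-1.566 -0.007 -0.909] F [-6.2  1.  17.6] w 0.0129
now r 0.0772 ang -140.7 yaw-ang -52.1
-137 0.077 0.0302 -> [0.5  0.07 0.05] turn -0.088
-130 0.077 0.0302 -> [1.43 0.08 0.19] turn -0.211
-123 0.077 0.0302 -> [2.33 0.09 0.44] turn -0.333
-116 0.077 0.0302 -> [3.2 0.1 0.8] turn -0.455
-109 0.077 0.0302 -> [4.02 0.11 1.26] turn -0.577
```

>>> apply_moves(
  steps="255 0.5 0.07 0.05 -0.088; 255 1.43 0.08 0.19 -0.211; 255 2.33 0.09 0.44 -0.333; 255 3.2 0.1 0.8 -0.455; 255 4.02 0.11 1.26 -0.577",
)

```text
clock: 7.5
position: [0.5281, -0.193, 0.0311]
tcp_rot: [-1.571, -0.01, -0.328]
force: [-2.0, 1.2, 12.3]
width: 0.013
```

```bash
python3 -c "
from h import *
lever('top')
go(*[(a,.077,.0302) for a in (-102,-95,-88,-81,-74)])"
```

```text
top red 382 ztop 0.0859 med 0.0839 line ang mod180 -109.0 span [ 0.524 -0.184  0.08 ] [ 0.568 -0.084  0.185]
t 7.55 p [ 0.5293 -0.1934  0.0311] rpy [-1.571 -0.011 -0.32 ] F [-3.3 -2.1 17.3] w 0.0135
now r 0.0775 ang -107.4 yaw-ang -18.4
-102 0.077 0.0302 -> [0.72 0.09 0.09] turn -0.111
-95 0.077 0.0302 -> [1.65 0.1  0.25] turn -0.233
-88 0.077 0.0302 -> [2.55 0.11 0.53] turn -0.355
-81 0.077 0.0302 -> [3.41 0.12 0.91] turn -0.478
-74 0.077 0.0302 -> [4.22 0.13 1.39] turn -0.600
```

>>> apply_moves(
  steps="255 0.72 0.09 0.09 -0.111; 255 1.65 0.1 0.25 -0.233; 255 2.55 0.11 0.53 -0.355; 255 3.41 0.12 0.91 -0.478; 255 4.22 0.13 1.39 -0.6",
)

```text
clock: 8.05
position: [0.5742, -0.1941, 0.0311]
tcp_rot: [-1.578, -0.009, 0.283]
force: [-3.6, 0.4, 11.0]
width: 0.013
```

```bash
python3 -c "
from h import *
p=lever('top')
q=read_camera('scene')
for P in (p,q):
  for n in ('mark_point','valve_axis'):
    for r in tip_of(n,P)[:1]: print(n,np.round(r['at'],4),r['confidence'],np.degrees(np.arctan2(*(np.array(r['at'])[:2]-AX)[::-1])))
go(*[(a,.077,.0302) for a in (-67,-60,-53,-48)])"
```

```text
top red 395 ztop 0.0858 med 0.0840 line ang mod180 -74.1 span [ 0.538 -0.189  0.08 ] [ 0.577 -0.083  0.185]
mark_point [ 0.6262 -0.187   0.0377] 0.4 -42.4857946450399
valve_axis [ 0.551  -0.1196  0.0317] 0.73 -176.1859251657094
mark_point [ 0.6226 -0.1913  0.0348] 0.49 -45.686385945038936
valve_axis [ 0.5518 -0.1213  0.0287] 0.9 -111.25050550713408
t 8.35 p [ 0.5743 -0.194   0.0312] rpy [-1.578 -0.009  0.279] F [-2.3 -1.3 13.5] w 0.0134
now r 0.0776 ang -73.7 yaw-ang 16.0
-67 0.077 0.0302 -> [0.9  0.1  0.12] turn -0.122
-60 0.077 0.0302 -> [1.82 0.11 0.29] turn -0.245
-53 0.077 0.0302 -> [2.72 0.12 0.57] turn -0.367
-48 0.077 0.0302 -> [3.33 0.12 0.84] turn -0.454
```

>>> apply_moves(
  steps="255 0.9 0.1 0.12 -0.122; 255 1.82 0.11 0.29 -0.245; 255 2.72 0.12 0.57 -0.367; 255 3.33 0.12 0.84 -0.454",
)

```text
clock: 8.75
position: [0.6044, -0.1771, 0.0311]
tcp_rot: [-1.583, -0.004, 0.736]
force: [-3.3, -0.8, 13.7]
width: 0.013
```

```bash
python3 - <<'E'
from h import *
c=read_camera('wrist'); save(c,'w3.png'); E=c['hand_eye'];K=c['camera_matrix']
def plane(im,mask,T,z0):
    v,u=np.nonzero(mask); d=np.c_[(u-K[0,2])/K[0,0],(v-K[1,2])/K[1,1],np.ones(len(u))]@T[:3,:3].T
    return T[:3,3]+d*((z0-T[2,3])/d[:,2])[:,None]
def hs(im): return [x.astype(int) for x in cv2.split(cv2.cvtColor(im,cv2.COLOR_RGB2HSV))]
def circ(P):
    h=cv2.convexHull(P[:,:2].astype(np.float32))[:,0].astype(float)
    A=np.c_[2*h,np.ones(len(h))]; s=np.linalg.lstsq(A,(h**2).sum(1),rcond=None)[0]; return s[:2],np.sqrt(s[2]+s[:2]@s[:2])
im=cv2.imread('pics/w1.png')[:,:,::-1].copy()
T=np.eye(4);T[:3,:3]=Ro.from_euler('xyz',[-1.570,-.001,-1.511]).as_matrix();T[:3,3]=[.4742,-.1240,.1501];T=T@E
H,S,V=hs(im); u=np.mgrid[:480,:640][1]
G=plane(im,(H>40)&(H<85)&(S>90),T,.038)[:,:2]; B=plane(im,(H>95)&(H<125)&(S>110),T,.03)[:,:2]
def an(P,a=AX): d=P-a; return np.degrees(np.arctan2(d[:,1],d[:,0])),np.hypot(*d.T)
cap=plane(im,(S>15)&(S<90)&(V>60)&(V<130)&(abs(u-320)<70)&(np.mgrid[:480,:640][0]<200),T,.062)
print('cap circ',circ(cap))
g,r=an(G); print('green',G.mean(0),'ang',g.mean(),'r',r.min(),r.max()); dd=np.linalg.svd(G-G.mean(0),full_matrices=False)[2][0]; print('green axis',np.degrees(np.arctan2(dd[1],dd[0])))
b,r=an(B); print('blue',np.percentile(b,[.5,99.5]),r.min(),r.max(), 'r=108 fit:',circ(B))
p=lever('top'); lever('scene','s4.png')
W=p['pixels'].copy(); H,S,V=hs(W); 
go((-45,.077,.0302),(-44,.077,.0302),(-43,.077,.0302))
E
```

```text
cap circ (array([ 0.55299172, -0.12115284]), np.float64(0.04396013044522501))
green [ 0.54110529 -0.16372885] ang -25.937899342515443 r 0.07836652221469362 0.4695840912914817
green axis 157.34766584574135
blue [-145.84155424  155.59181885] 0.08709965450069354 0.49426533864578187 r=108 fit: (array([ 0.33159151, -0.11971503]), np.float64(0.3314308079273776))
top red 392 ztop 0.0856 med 0.0838 line ang mod180 132.8 span [ 0.525 -0.173  0.08 ] [ 0.605 -0.091  0.185]
scene red 144 ztop 0.0857 med 0.0840 line ang mod180 -37.7 span [ 0.588 -0.195  0.08 ] [ 0.621 -0.167  0.122]
t 8.90 p [ 0.6046 -0.177   0.0311] rpy [-1.583 -0.005  0.734] F [-0.9 -0.7 12.1] w 0.0135
now r 0.0776 ang -47.8 yaw-ang 42.0
-45 0.077 0.0302 -> [0.38 0.09 0.07] turn -0.052
-44 0.077 0.0302 -> [0.51 0.09 0.08] turn -0.069
-43 0.077 0.0302 -> [0.65 0.09 0.09] turn -0.087
```

View pics/w3.png

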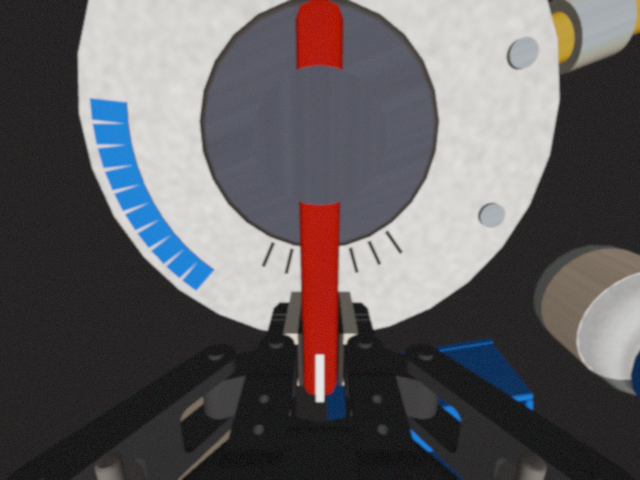

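The wrist view shows the lever still held (tip at 320,378) with the mark hidden below it. I'll filter the polluted colour masks by radius.

```bash
python3 - <<'E'
from h import *
c=read_camera('wrist'); E=c['hand_eye'];K=c['camera_matrix']
im=cv2.imread('pics/w1.png')[:,:,::-1].copy()
T=np.eye(4);T[:3,:3]=Ro.from_euler('xyz',[-1.570,-.001,-1.511]).as_matrix();T[:3,3]=[.4742,-.1240,.1501];T=T@E
H,S,V=[x.astype(int) for x in cv2.split(cv2.cvtColor(im,cv2.COLOR_RGB2HSV))]
def plane(m,z0,ax):
    v,u=np.nonzero(m); d=np.c_[(u-K[0,2])/K[0,0],(v-K[1,2])/K[1,1],np.ones(len(u))]@T[:3,:3].T
    P=(T[:3,3]+d*((z0-T[2,3])/d[:,2])[:,None])[:,:2]-ax; r=np.hypot(*P.T); k=(r>.06)&(r<.118); return P[k],np.degrees(np.arctan2(P[k,1],P[k,0])),r[k]
for ax in (AX,np.array([.553,-.1205])):
    G,g,r=plane((H>40)&(H<85)&(S>90),.038,ax); d=np.linalg.svd(G-G.mean(0),full_matrices=False)[2][0]
    print('green',len(G),G.mean(0),'ang',g.mean(),np.percentile(g,[2,98]),'r',r.min(),r.max(),'axis',np.degrees(np.arctan2(d[1],d[0])))
    B,b,r=plane((H>95)&(H<125)&(S>110),.03,ax); print('blue',np.percentile(b,[.5,99.5]),np.percentile(r,[1,99]))
E
```

```text
green 581 [ 0.06670592 -0.06747295] ang -45.33029678888229 [-47.8073241 -42.9167054] r 0.0783659975625871 0.1097244595593704 axis 134.9465927772839
blue [-145.58649665  -87.93104279] [0.08743274 0.10186328]
green 581 [ 0.06620592 -0.06647295] ang -45.116213427416554 [-47.61708524 -42.65382562] r 0.07729696572846617 0.1086571778361778 axis 134.9465927772839
blue [-146.27985431  -88.20302933] [0.08680261 0.10121933]
```

>>> apply_moves(
  steps="255 0.35 0.06 0.05 -0.048; 255 0.35 0.06 0.05 -0.048; 255 0.35 0.06 0.05 -0.048",
)

```text
clock: 9.25
position: [0.6071, -0.1746, 0.0314]
tcp_rot: [-1.584, -0.005, 0.78]
force: [-1.9, -1.2, 11.3]
width: 0.0133
```

```bash
python3 -c "
from h import *
lever('top'); go()"
```

```text
top red 395 ztop 0.0861 med 0.0841 line ang mod180 135.2 span [ 0.525 -0.172  0.08 ] [ 0.606 -0.091  0.186]
t 9.30 p [ 0.6072 -0.1746  0.0314] rpy [-1.584 -0.005  0.78 ] F [-1.5 -1.5 10.7] w 0.0133
now r 0.0776 ang -45.3 yaw-ang 44.7
```

>>> apply_moves(
  steps="100 0 0 0 0; 100 0 0 0 0; 100 0 0 0 0; 100 0 0 0 0; 100 0 0 0 0",
)

```text
clock: 9.8
position: [0.607, -0.1746, 0.0312]
tcp_rot: [-1.584, -0.005, 0.78]
force: [0.9, -0.0, -0.1]
width: 0.0517
```

>>> apply_moves(
  steps="100 0 -2 0 0; 100 0 -5 0 0; 100 0 -9 0 0; 100 0 -12 0 0; 100 0 -12 0 0",
)

```text
clock: 10.3
position: [0.6079, -0.1736, 0.1556]
tcp_rot: [-1.589, -0.009, 0.78]
force: [-0.1, 0.4, 0.5]
width: 0.052
```

```bash
python3 - <<'E'
from h import *
go()
s=ctrl.get_state(); p=read_camera('wrist'); save(p,'w4.png')
T=np.eye(4);T[:3,:3]=Ro.from_euler('xyz',s['tcp_rot']).as_matrix();T[:3,3]=s['position'];T=T@p['hand_eye']
z=p['range_z'];K=p['camera_matrix'];v,u=np.mgrid[:480,:640]
W=np.stack([(u-K[0,2])/K[0,0]*z,(v-K[1,2])/K[1,1]*z,z],-1)@T[:3,:3].T+T[:3,3]
H,S,V=[x.astype(int) for x in cv2.split(cv2.cvtColor(p['pixels'],cv2.COLOR_RGB2HSV))]
r=np.hypot(W[...,0]-AX[0],W[...,1]-AX[1])
P=W[((H<8)|(H>172))&(S>120)&(V>60)&(z>0)&(r<.12)]; P=P[P[:,2]>.078]
d=np.linalg.svd(P[:,:2]-P[:,:2].mean(0),full_matrices=False)[2][0];print('red',P.mean(0),np.degrees(np.arctan2(d[1],d[0])))
G=W[(H>40)&(H<85)&(S>90)&(r<.118)&(z>0)]; 
if len(G): print('green',len(G),G.mean(0),G.min(0),G.max(0))
t=lever('top','t4.png'); H,S,V=[x.astype(int) for x in cv2.split(cv2.cvtColor(t['pixels'],cv2.COLOR_RGB2HSV))]
q=lever('scene')
for n in ('jar','mug','bin','mouse','wrench'):
    for x in tip_of(n,q)[:1]: print(n,np.round(x['at'],3))
cv2.imwrite('pics/c4.png',cv2.resize(t['pixels'][180:340,330:490,::-1],None,fx=3.5,fy=3.5))
E
```

```text
t 10.30 p [ 0.6079 -0.1736  0.1556] rpy [-1.589 -0.009  0.78 ] F [-0.1  0.4  0.5] w 0.0520
now r 0.0774 ang -44.3 yaw-ang 44.7
red [ 0.57432664 -0.14222628  0.08528666] -44.79071890428907
green 87 [ 0.59592868 -0.16344562  0.25505712] [ 0.55072226 -0.21043283  0.18897331] [ 0.6504685  -0.12055413  0.2733521 ]
top red 517 ztop 0.0880 med 0.0861 line ang mod180 135.2 span [ 0.524 -0.192  0.082] [ 0.625 -0.09   0.091]
scene red 413 ztop 0.0877 med 0.0861 line ang mod180 -43.7 span [ 0.525 -0.192  0.082] [ 0.63  -0.099  0.193]
jar [ 0.735 -0.083 -0.002]
mug [ 0.623 -0.331  0.   ]
bin [ 0.724 -0.21   0.001]
mouse [ 0.493  0.062 -0.002]
wrench [ 0.367 -0.208  0.003]
```

View pics/w4.png

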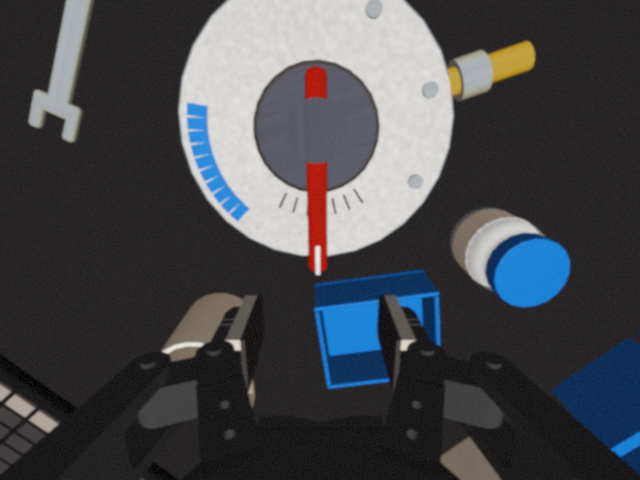

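The lever stays down (top at 86 mm, raised 98.5 mm). Its angle is about -44.8° against -45.1° for the mark, which is hidden under it. The bystanders haven't moved beyond measuring error and the gripper is clear.

```bash
python3 -c "
from h import *
print(order.hand_in())"
```

```text
the job is handed in; nothing more can be done
None
```

The purge valve is set: the red lever is down by itself on the green mark, with the gripper well clear of it. I handed the job in at about 10.5 s on the robot's clock; the hand-in reports no verdict.

**What I did:** I gripped the lever and turned it to the start of the blue band's search range. It dropped at the first push, about 24° clockwise of the band's middle. I pushed it 14.7 mm down to the stop, swung it about 96° counter-clockwise to the mark, let go and raised the arm.

**Last checks:**
- **Lever height:** its top was at 86 mm, against 98.5 mm raised, so it is held down by about 12.5 mm.
- **Lever angle:** the wrist and top cameras both gave about -44.8° (world). The mark measured about -45.1° and was hidden straight under the lever.
- **Bystanders:** all five were where they started, to within about 4 mm of measuring error.

**What disagreed:**
- **Missed grasp:** the first grasp closed above the lever, because the fingertips are really about 40 mm behind where the reported tool position puts them. I measured this in the images and allowed for it, and the second grasp held.
- **Scene camera angle:** it gave -43.7° for the lever, about 1° off the other two; some stray points got into that measurement.
- **Networks on the mark:** they placed it anywhere from -42.5° to -45.7°, so I used the colour measurement from the wrist picture instead.

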